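# Unlock and hold open the stylus collet

### The arm

A 6-joint arm with a two-finger parallel gripper is mounted at the origin on the work surface. World frame = base frame: x ahead of the robot, y to its left, z up, the work surface at z = 0. Lengths are in m, angles in degrees, forces in N, time in s.
With the tool pointing down it reaches from about 0.325 to 0.925 m from the base axis. Payload 3.1 kg.
Tool frame: the origin (TCP) lies at the very end of the fingers, on their centre line; the grasp point (between the pads) lies env.pinch_z behind it (env.pinch_z is the distance from the TCP to the grasp point, in m); z points along the fingers, y is the line along which they close (so a half turn about z gives the same grasp; the last joint's range is limited). The gripper opens to 85 mm and grips with 20 to 120 N. Pads are 22 mm wide; open, the fingers measure 114 mm over their backs; the gripper's body (76 mm by 85 mm) begins 54 mm behind the grasp point. The pads swing forward as they close: fully open they stand 13 mm farther back than shut.
Start: joints at [-78.85, 12.427, 92.441, -0, 75.132, -6.429], TCP at [0.189, -0.596, 0.231] pointing down, gripper open.
Joint ranges: [-157.48, 157.48], [-44.54, 120.13], [17.64, 146.25], [-64.5, 244.5], [7.68, 150.69], [-147.95, 147.95]. Speed limits (degrees/s): [159.86, 159.86, 180, 180, 180, 180].

### API

Orientations are given as a 3x3 rotation matrix whose columns are the frame's x, y, z axes.
In Python, from cell import get_obs, vision, ticket, env gives the robot as it stands.
- The arm moves only by the shell command python3 -m handwheel 'ROWS'. ROWS is JSON, a list of rows, each an object of numbers: "grip": the opening, from 0 (shut) to 1 (fully open); "x", "y", "z": the shift along the tool's x, y, z in mm; "turn": the turn about the tool's z in degrees. In form: [{"grip": .., "x": .., "y": .., "z": .., "turn": ..}, ...]. A call has 1 to 5 rows; each row is the pose to reach, as a shift and turn from the pose commanded when the call began, along the tool's axes at that moment; what a row does not reach only later rows make up. A row lasts 1/8 s, in which the tool goes at most 62.5 mm and 10.7 degrees, less where a joint would pass 70% of its speed; a pose out of reach is approached as far as the arm can. A call with a gripper value outside its range is refused whole. The fingers move at their own pace and stop on an object; the grip force is fixed at half the most. Time passes only in rows, so rows that repeat a pose let the fingers close. It gives the time, the measured TCP pose, the force, the opening and the grip force at its end, in the units of the state.
- get_obs(): the state, without advancing time (a new reading comes with each control period).
- vision.read_camera(name): name is "side" or "top"; returns a dict with "image" (420x560x3 uint8, red, green, blue), "fx", "fy", "cx", "cy" (pixels), "R" (3x3) and "t" (3): a world point X has camera coordinates R X + t. Camera axes: x right, y down, z forward; pixel columns grow to the right and rows downward; lengths in m; the calibration is good to about 2 mm. A picture is of the moment at which its call begins. There is no depth.
- ticket.close_job(): hands the job in; it is judged then, once.
Trained networks look in a picture, given as the dict that the camera call returned (one of the last four; its "shot" number tells which), for a name from the list of things; names that differ only in an ending like _2 or _b are one class to them, and where a whole thing is asked for, a point or a joint stands for the part that bears it (a point fixed in the world has none). Each returns a list of dicts, best first, with "score" (0 to 1); they miss things now and then, are a little off and sometimes report something else, mostly with a low value. They report only what shows in the picture. A call takes as long as a camera call. They do not tell look-alikes from the thing itself.
- vision.recognise(picture, query): "centre" ([row, column] as shares, 0 to 1, of the picture: columns of its width, rows of its height, amid what is visible of it).
- vision.mark_of(picture, query): "centre" ([row, column] as shares, 0 to 1, of the picture: columns of its width, rows of its height: a listed point, or the origin of a listed thing).
The state is a dict: "t": time; "joint_pos": joint angles; "dq": joint speeds; "joint_efforts": joint torques, N m; "position": TCP position; "ee_rot": TCP orientation; "wrist_force": force on the tool from outside, world axes, zero at the start; "moment": the same for the moment, N m; "opening": finger opening in m; "finger_force": force on a finger pad.
Only numpy, scipy, OpenCV 4.12 (cv2) and the standard library are available. Lean on these libraries where they do the work, as an engineer would, in place of code of your own. Each camera call takes 0.05 s, during which the arm holds its last target. There are 200 camera calls.

### The job

The spring-closed collet of the black stylus fixture must be held open for the cutting engineer. Use the orange driver from its wooden stand to undo the brass slotted screw that locks the red safety catch (a quarter turn anticlockwise seen from above), put the driver back upright in its stand, then flip the red catch right over to the other side so that it stays open. Only then pull the black T-grip lever all the way over towards the front of the fixture and finish while still holding it there with the gripper against its spring, leaving the eyepiece, counterweight and heater housing where they stand.

Things in the scene. Friction and masses are not known exactly. Their poses are not given: they have to be found in the camera images.
- fixture: Fixed black block, 160 x 200 x 60 mm (x, y, z). Origin on the cart top, 10 mm nearer the front than the block's middle. Its front (-x) faces roughly the robot (yaw up to 0.3), +y is its left. In this frame (mm): lever pivot (30, 0, 50), catch hinge axis along x at y 50, z 80, upright screw axis (26, -78), chrome collet 32 wide at (65, 65), to 102 high.
- screw (a joint): Turn of the brass screw, rad: starts 0 to 0.2 (locked), grows anticlockwise seen from above, stop at 1.6. Its 5 mm thick lug lies 2 mm above the end of the catch and blocks it until about 0.7; friction holds it (0.025 N m).
- screw_head (a point): Centre of the top face of the brass screw head, 104 mm above the cart; head 26 mm across. A straight slot 7 mm wide, 9 mm deep, open at both ends, runs along this point's x axis and turns with the screw. A steel lug points along its +y.
- driver: Driver, 110 mm long, 90 g. Origin at the bottom of its blade, z up along it. Blade 16 mm along x, 3 along y, 10 high; 8 mm shank; steel disc 36 mm across at z 45 to 50 mm; square orange handle 20 x 20 mm (faces square to x and y) from z 50 to 110. Starts upright in the stand at any yaw, disc resting on the stand top, origin 5 mm above the cart.
- driver_grip (a point): On the driver's axis in its handle, 85 mm above the blade's bottom: where to grip it.
- stand: Fixed wooden block 70 x 70 x 50 mm with a round upright hole of 24 mm through its middle. Origin at the middle of its underside on the cart.
- catch (a joint): Opening of the red catch, rad: 0 shut (its bar lies in front of the lever stem and blocks it), grows as its free right end swings up and over to the fixture's left, stop at 2.3. 70 g, little friction: it falls shut below about 1.4 rad, and past about 1.7 falls open to the stop and stays.
- catch_tab (a point): Pinch point on the red upright tab at the catch's free end: tab 10 mm thick along fixture x, 22 mm wide along y. Shut, the point is 116 mm above the cart, the tab's top 14 mm higher; a red bar joins the tab's foot on its +x side, top 86 mm above the cart. Turns with the catch.
- catch_hinge (a point): Point on the catch's hinge axis (axis along fixture x) level with the tab, 80 mm above the cart; the tab point circles it at a radius of 102 mm.
- lever (a joint): Pull of the lever, rad: 0 leaning back at rest, grows as its grip comes to the fixture's front (-x), stop at 0.8. A spring returns it: about 3 N at the grip at the start, 8 N at the stop. With the catch shut the bar stops it at about 0.15 to 0.3.
- lever_grip (a point): Middle of the black T-grip at the lever's top: a cylinder of 22 mm diameter, 36 mm long along fixture y, on a 12 mm steel stem. At rest 172 mm above the cart and 45 mm behind the pivot. It moves with the lever on a circle of 130 mm radius about the pivot.
- lever_pivot (a point): Point on the lever's pivot axis (along fixture y), 50 mm above the cart.
- eyepiece: Loose chrome microscope eyepiece standing upright, 38 mm across, 52 mm high, origin under its middle. Leave it alone.
- counterweight: Loose round aluminium counterweight, 44 mm across, 30 mm high, origin under its middle. Leave it alone.
- heater: Loose black heater coil housing, 36 x 36 x 34 mm with a copper boss to 44 mm, origin under its middle. Leave it alone.
- case: Fixed open walnut stylus case, 140 x 200 x 45 mm, three acrylic tubes inside, brass-cornered lid standing open on its +y side to 185 mm high. Origin under its middle.
Mind the look-alikes: they are no part of the job. Of the things like the driver, leave any that is green or purple; of the rest the larger one is meant.

How it is judged (in metres and radians):
On the way, in this order (a step that is already met when the one before it is completed fails the run):
1. the screw is undone (turned past 1.0 rad) with the driver held in the gripper, the catch still shut (value of joint screw above 1 rad and contact force between the fingers and driver above 1 N and value of joint catch below 0.3 rad), for 0.1 s.
2. the driver stands back in its stand, released, the catch still shut (horizontal distance between driver and stand below 0.01 m and z of driver in the frame of stand below 0.01 m and angle between driver's own z axis and vertical below 0.1 rad and contact force between the fingers and driver below 0.1 N and value of joint catch below 0.3 rad), for 0.2 s.
3. the catch is flipped over (past 1.7 rad), the lever not yet pulled (value of joint catch above 1.7 rad and value of joint lever below 0.25 rad), for 0.2 s.
4. the lever is pulled past 0.62 rad by the gripper (value of joint lever above 0.62 rad and contact force between the fingers and lever above 2 N), for 0.3 s.
At the end, for the whole second after the job is handed in: The fingers hold the lever (contact over 2 N) past 0.62 rad of its 0.8 rad pull; the catch is over past 1.7 rad, the screw turned past 1.0 rad, and the driver stands in its stand within 10 mm of the middle, seated within 5 mm, tilted less than 0.1 rad; loose bystanders moved less than 20 mm (all of step 4 and value of joint catch above 1.7 rad and value of joint screw above 1 rad and horizontal distance between driver and stand below 0.01 m and z of driver in the frame of stand below 0.01 m and angle between driver's own z axis and vertical below 0.1 rad); the arm keeps its last pose, push and grip.
It fails at once if the eyepiece is moved more than 20 mm (distance of eyepiece from where it was at the start of the episode above 0.02 m).
It fails at once if the counterweight is moved more than 20 mm (distance of counterweight from where it was at the start of the episode above 0.02 m).
It fails at once if the heater is moved more than 20 mm (distance of heater from where it was at the start of the episode above 0.02 m).
It also fails if it takes over 69 s, if anything falls off the work surface, if the arm or the gripper's body presses on something with over 40 N, if the wrist force passes 120 N, or if a joint passes its speed limit or range.

## Working session

There is one attempt and no reset: what is moved stays moved. The work goes in short steps, Python scripts to look and compute and a shell command to move; the robot and the scene stay as the last step left them, time stands still between calls to the robot, and variables do not carry over. Pictures are saved under pics/ and viewed, at most 10 in all, crops included, and the job is handed in when it is done.

```bash
ls; mkdir -p pics; cat > h.py <<'E'
import numpy as np, cv2
from cell import get_obs, vision, ticket, env
def snap(n,f=None):
    p=vision.read_camera(n)
    if f: cv2.imwrite('pics/'+f,p['image'][:,:,::-1])
    return p
def px(p,c): return np.array([c[1]*560,c[0]*420])
def proj(p,X):
    c=np.array(p['R'])@np.array(X)+np.array(p['t']); return np.array([p['fx']*c[0]/c[2]+p['cx'],p['fy']*c[1]/c[2]+p['cy']])
def ray(p,uv):
    R=np.array(p['R']);t=np.array(p['t'])
    d=R.T@np.array([(uv[0]-p['cx'])/p['fx'],(uv[1]-p['cy'])/p['fy'],1]); return -R.T@t,d/np.linalg.norm(d)
def atz(p,uv,z):
    o,d=ray(p,uv); return o+d*(z-o[2])/d[2]
def tri(pa,ua,pb,ub):
    A=np.zeros((3,3));b=np.zeros(3);
    for p,u in((pa,ua),(pb,ub)):
        o,d=ray(p,u);M=np.eye(3)-np.outer(d,d);A+=M;b+=M@o
    return np.linalg.solve(A,b)
E
python3 - <<'E'
from h import *
np.set_printoptions(precision=4,suppress=True)
a=snap('top','top0.png');b=snap('side','side0.png')
cv2.imwrite('pics/both0.png',np.hstack([a['image'],b['image']])[:,:,::-1])
print(env.pinch_z, get_obs()['opening'],get_obs()['ee_rot'])
for p in(a,b): print(-np.array(p['R']).T@np.array(p['t']))
for q in ['fixture','screw_head','driver','driver_grip','stand','catch_tab','catch_hinge','lever_grip','lever_pivot','eyepiece','counterweight','heater','case']:
    for n,p in(('top',a),('side',b)):
        print(q,n,[(px(p,d['centre']).round(1).tolist(),round(d['score'],2)) for d in vision.mark_of(p,q)[:4]])
E
```

```text
pics
0.0187 0.08505074462877728 [[ 0.9533  0.302  -0.0004]
 [ 0.302  -0.9533  0.0021]
 [ 0.0002 -0.0022 -1.    ]]
[0.4088 0.0253 1.1685]
[ 0.4275 -0.8343  0.712 ]
fixture top [([247.7, 188.8], 0.56)]
fixture side [([298.7, 218.5], 0.97)]
screw_head top [([354.4, 163.8], 0.71), ([271.0, 170.6], 0.56)]
screw_head side [([314.3, 204.7], 0.42), ([269.9, 166.9], 0.27)]
driver top [([351.0, 211.5], 0.6), ([415.3, 223.9], 0.56), ([373.6, 252.6], 0.51), ([381.0, 228.7], 0.48)]
driver side [([275.4, 343.3], 0.84), ([286.4, 383.3], 0.75), ([239.1, 340.7], 0.72), ([290.7, 311.3], 0.47)]
driver_grip top [([391.9, 224.8], 0.61), ([385.3, 254.6], 0.61), ([420.4, 222.0], 0.52), ([361.0, 210.6], 0.48)]
driver_grip side [([274.7, 312.1], 0.74), ([230.4, 310.8], 0.66), ([280.9, 367.1], 0.65), ([289.2, 288.9], 0.49)]
stand top [([381.6, 227.3], 0.59)]
stand side [([275.9, 343.1], 0.69)]
catch_tab top [([261.6, 195.9], 0.85)]
catch_tab side [([286.0, 200.5], 0.89), ([300.1, 217.8], 0.5)]
catch_hinge top [([227.6, 198.3], 0.67)]
catch_hinge side [([277.6, 193.5], 0.6)]
lever_grip top [([236.4, 153.2], 0.55), ([242.3, 182.8], 0.46)]
lever_grip side [([325.3, 165.3], 0.47)]
lever_pivot top [([244.9, 181.0], 0.9), ([249.3, 192.0], 0.6), ([272.3, 172.7], 0.47)]
lever_pivot side [([309.7, 206.3], 0.8)]
eyepiece top [([355.0, 163.5], 0.69)]
eyepiece side [([358.8, 306.2], 0.62), ([280.8, 341.6], 0.36)]
counterweight top [([192.0, 265.9], 0.66), ([382.2, 228.8], 0.17)]
counterweight side [([222.6, 197.0], 0.6), ([360.9, 305.2], 0.54)]
heater top [([388.7, 160.3], 0.53), ([381.4, 222.6], 0.15)]
heater side [([367.2, 347.8], 0.6)]
case top [([142.6, 209.4], 0.79), ([353.3, 161.4], 0.65)]
case side [([269.3, 171.5], 0.6)]
```

View pics/top0.png

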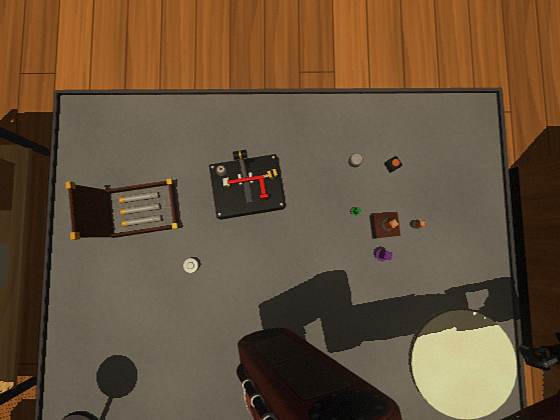

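View pics/side0.png

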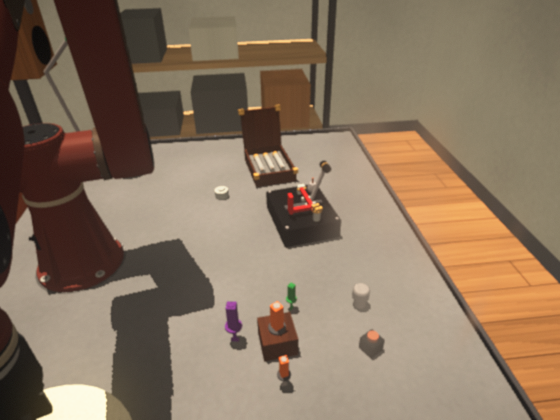

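```bash
python3 - <<'E'
from h import *
a=cv2.imread('pics/top0.png');b=cv2.imread('pics/side0.png')
c=lambda i,x,y,w,h:cv2.resize(i[y:y+h,x:x+w],(400,300),interpolation=cv2.INTER_CUBIC)
cv2.imwrite('pics/crop1.png',np.vstack([np.hstack([c(a,205,140,92,69+12),c(b,255,150,92,69+20)]),np.hstack([c(a,340,200,92,69),c(b,220,280,112,110)])]))
E
```

```text
(no output)
```

View pics/crop1.png

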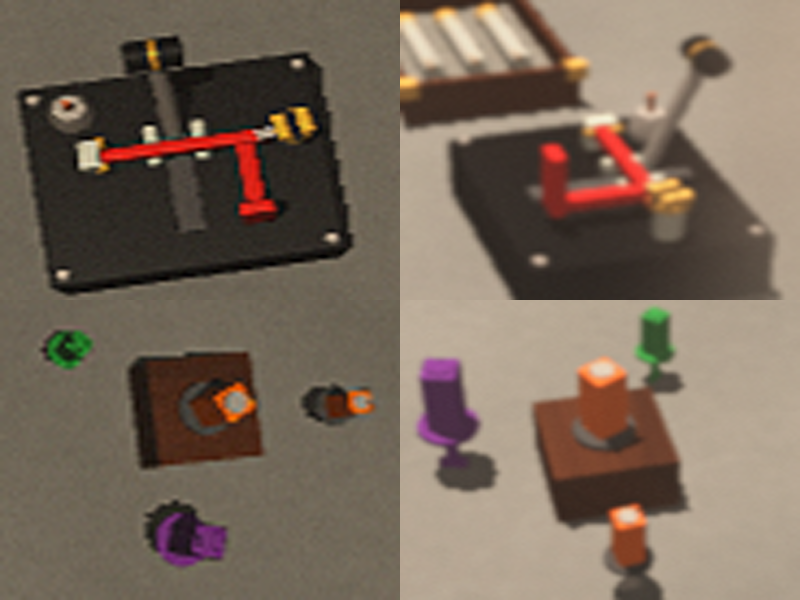

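The stand's driver, orange at top (389,223) and side (276,315), is the larger of the two orange ones. The smaller one is loose at top (418,223) and side (284,368), and the green and purple ones are excluded. The fixture shows clearly, with four grey bolt dots, the red tab at the front and the brass head on the right. Next I fit the poses.

```bash
cat > fit.py <<'E'
from h import *
from scipy.optimize import minimize, least_squares
from scipy.spatial import ConvexHull
np.set_printoptions(precision=4,suppress=True)
def box(xyw,z0,z1,hx,hy,cx=0):
    x,y,w=xyw;c,s=np.cos(w),np.sin(w)
    return np.array([[x+c*(cx+i*hx)-s*j*hy,y+s*(cx+i*hx)+c*j*hy,z] for i in(-1,1) for j in(-1,1) for z in(z0,z1)])
def hullmask(p,P,roi,S=6):
    u=np.array([proj(p,X) for X in P]);x,y,w,h=roi
    m=np.zeros((h*S,w*S),np.uint8);q=((u-[x,y]+.5)*S-.5)
    cv2.fillConvexPoly(m,cv2.convexHull((q*16).round().astype(np.int32)),255,shift=4)
    return cv2.resize(m,(w,h),interpolation=cv2.INTER_AREA)/255.
E
cat > f1.py <<'E'
from fit import *
a=snap('top');b=snap('side')
print('fx',a['fx'],b['fx'])
def orange(im):
    h=cv2.cvtColor(im,cv2.COLOR_RGB2HSV).astype(int); return ((h[...,0]<16)&(h[...,0]>=3)&(h[...,1]>165)&(h[...,2]>110)).astype(float)
rt,rs=(376,212,30,30),(258,292,38,44)
M=[(p,r,orange(p['image'])[r[1]:r[1]+r[3],r[0]:r[0]+r[2]]) for p,r in((a,rt),(b,rs))]
for p,r,m in M: print(m.sum())
g0=atz(a,[389,223],.115);print('g0',g0)
def cost(v,off=None): return sum(np.abs(hullmask(p,box(v,.055,.115,.01,.01),r)-m).sum() for p,r,m in M)
best=min((minimize(cost,[g0[0],g0[1],w],method='Nelder-Mead',options=dict(initial_simplex=np.array([g0[0],g0[1],w])+np.vstack([np.zeros(3),np.diag([.006,.006,.3])]))) for w in np.arange(0,1.57,.26)),key=lambda r:r.fun)
print('driver',best.x,best.fun)
for w in np.arange(0,1.57,.13): print(round(w,2),round(cost([*best.x[:2],w]),1),end=' ')
# stand
im=a['image'];h=cv2.cvtColor(im,cv2.COLOR_RGB2HSV)
s=np.zeros(3)
# fixture dots
print()
g=cv2.cvtColor(im,cv2.COLOR_RGB2GRAY).astype(float)
D=[]
for cx,cy in((32,100),(297,62),(331,238),(62,274)):
    x,y=205+cx*.23,140+cy*.27;x0,y0=int(round(x))-3,int(round(y))-3
    q=g[y0:y0+7,x0:x0+7];wt=np.clip(q-q.min()-.45*(q.max()-q.min()),0,None)
    # keep central blob
    yy,xx=np.mgrid[:7,:7];wt*=((xx-3)**2+(yy-3)**2<7)
    D.append([x0+(wt*xx).sum()/wt.sum(),y0+(wt*yy).sum()/wt.sum()])
print(np.array(D))
W=np.array([atz(a,d,.061) for d in D]);print(W)
sg=np.array([[1,1],[1,-1],[-1,-1],[-1,1]])
def res(v):
    x,y,w,dx,dy=v;c,s=np.cos(w),np.sin(w)
    X=.01+sg[:,0]*dx;Y=sg[:,1]*dy
    return np.r_[x+c*X-s*Y-W[:,0],y+s*X+c*Y-W[:,1]]
r=least_squares(res,[.6,.2,.1,.07,.09]);print('fixture',r.x,np.abs(r.fun).max())
x,y,w=r.x[:3]
F=lambda X,Y,Z:np.array([x+np.cos(w)*X-np.sin(w)*Y,y+np.sin(w)*X+np.cos(w)*Y,Z])
for n,P in dict(screw=(.026,-.078,.104),collet=(.065,.065,.102),grip=(.075,0,.172),fr=(-.07,-.1,.06),br=(.09,-.1,.06),fl=(-.07,.1,.06)).items(): print(n,F(*P),proj(a,F(*P)),proj(b,F(*P)))
for q in['catch_tab','lever_grip','screw_head']:
    u=[px(p,vision.mark_of(p,q)[0]['centre']) for p in(a,b)];print(q,u)
E
python3 f1.py
```

```text
fx 386.0919530950099 405.61785982039584
36.0
261.0
g0 [ 0.4766 -0.2984  0.115 ]
driver [ 0.4767 -0.3137  1.7435] 180.75294117647059
0.0 191.0 0.13 181.5 0.26 184.6 0.39 194.7 0.52 205.4 0.65 213.2 0.78 216.9 0.91 214.1 1.04 208.3 1.17 204.3 1.3 197.1 1.43 203.7 1.56 193.1 
[[211.9004 166.5031]
 [272.8393 156.5344]
 [280.8486 203.5703]
 [218.9016 213.556 ]]
[[ 0.6486  0.1957  0.061 ]
 [ 0.6773  0.0176  0.061 ]
 [ 0.5384 -0.0045  0.061 ]
 [ 0.5107  0.1741  0.061 ]]
fixture [0.5839 0.0942 0.1566 0.0701 0.0902] 0.00022915902729392368
screw [0.6217 0.0212 0.104 ] [271.802  172.3114] [317.0983 205.4158]
collet [0.6379 0.1685 0.102 ] [219.3204 167.0995] [312.7205 177.0064]
grip [0.6579 0.1059 0.172 ] [239.6462 153.9111] [325.2427 165.9612]
fr [ 0.5303 -0.0155  0.06  ] [284.6938 206.3598] [284.349  230.1426]
br [0.6884 0.0094 0.06  ] [275.606  152.8936] [341.8945 219.5089]
fl [0.4991 0.182  0.06  ] [216.1495 217.6064] [265.4388 190.1749]
catch_tab [array([265.888, 193.494]), array([287.224, 198.114])]
lever_grip [array([239.008, 154.308]), array([324.912, 167.79 ])]Traceback (most recent call last):
  File "f1.py", line 39, in <module>
    u=[px(p,vision.mark_of(p,q)[0]['centre']) for p in(a,b)];print(q,u)
            ~~~~~~~~~~~~~~~~~~~^^^
IndexError: list index out of range
```

```bash
cat > f2.py <<'E'
from fit import *
a=snap('top');b=snap('side')
rt,rs=(362,200,46,46),(246,290,62,76)
M=[]
for p,r in((a,rt),(b,rs)):
    im=p['image'][r[1]:r[1]+r[3],r[0]:r[0]+r[2]];h=cv2.cvtColor(im,cv2.COLOR_RGB2HSV).astype(int)
    M.append((p,r,im,h))
h=M[0][3]
for row in range(14,34): print(' '.join('%3d/%3d/%3d'%tuple(h[row,c]) for c in range(18,36)))
print('side')
h=M[1][3]
for row in range(8,46,3): print(' '.join('%3d/%3d/%3d'%tuple(h[row,c]) for c in range(16,48,2)))
E
python3 f2.py
```

```text
9/171/ 67  11/179/ 67   9/165/ 65   8/163/ 64   9/158/ 68  10/164/ 67  10/166/ 63   9/160/ 67   8/159/ 64   9/173/ 62  11/165/ 62  10/167/ 64   7/143/ 64   8/166/ 60  10/166/ 63  11/152/ 67   9/171/ 61  12/127/ 76
  8/165/ 62  10/166/ 63   9/151/ 64   8/176/ 58  12/181/ 62  11/174/ 63  10/154/ 63   8/155/ 64  10/155/ 66  11/160/ 62   8/163/ 61  10/169/ 65   8/166/ 66  10/147/ 66  12/145/ 67  11/167/ 64  10/174/ 63  12/126/ 79
  9/165/ 65   9/158/ 63  12/161/ 57  10/171/ 64  10/153/ 65   9/155/ 61   9/144/ 62  11/177/ 62  11/151/ 64  10/158/ 66  10/159/ 64  10/157/ 65  11/155/ 66   9/161/ 65  10/165/ 68  10/187/ 60   9/166/ 60  10/169/ 65
 10/175/ 64  12/158/ 66  13/174/ 57  11/162/ 60   9/173/ 62   8/162/ 66  10/155/ 64  10/176/ 61  10/167/ 61  10/160/ 70  10/171/ 64  12/163/ 64  11/169/ 62  11/170/ 63  12/176/ 55   9/154/ 63   8/157/ 60  11/152/ 69
  8/163/ 72   9/163/ 69   9/160/ 70  10/165/ 71  10/189/ 70  10/180/ 71  10/175/ 64  10/154/ 71  13/138/ 50   5/ 85/ 33  14/ 97/ 29   7/144/ 55  10/158/ 66  12/160/ 62  10/127/ 44  10/122/ 48   7/145/ 58  10/182/ 59
 10/171/ 70  10/186/ 7
[... 5018 characters left out ...]
/138   9/181/134   8/181/135   9/180/133   9/182/133   9/177/131  11/ 76/104   9/131/113   9/148/107   9/147/106  10/146/110
  9/155/125   9/154/126   9/155/122  10/ 92/111  16/ 45/118  11/ 88/122   9/172/129   9/185/135   9/182/130   9/165/113  10/114/ 76  13/ 66/ 62   9/134/ 95   9/147/106   8/148/107   9/146/108
  9/155/127   9/155/125   9/156/121   9/148/119  13/ 62/ 95  14/ 51/114  13/ 65/122   9/106/118  11/ 79/ 71  12/ 55/ 60  11/ 61/ 59  11/ 70/ 58  10/120/ 64   9/140/ 95   9/145/107   9/144/108
  9/157/130   9/158/123   9/155/122   9/159/122   9/155/120   9/133/100  11/ 82/ 84  12/ 72/ 82  12/ 71/ 72  12/ 77/ 60   9/126/ 77   9/147/104   9/153/115   9/148/110   9/148/107   9/144/108
```

```bash
cat > f2.py <<'E'
from fit import *
a=snap('top');b=snap('side')
rt,rs=(376,212,26,26),(256,292,38,40)
def H(p,r): return cv2.cvtColor(p['image'][r[1]:r[1]+r[3],r[0]:r[0]+r[2]],cv2.COLOR_RGB2HSV).astype(float)
ha,hb=H(a,rt),H(b,rs)
ma=np.clip((ha[...,2]-75)/80,0,1)*(ha[...,2]>85); mb=(((hb[...,1]>166)|(hb[...,2]>195))&(hb[...,0]<25)).astype(float)
print(ma.sum(),mb.sum())
def cost(v):
    P=box(v[:3],.055,.115,.01,.01)
    return 2*np.abs(hullmask(a,P[1::2],rt)-ma).sum()+np.abs(hullmask(b,P,rs)-mb).sum()
R=[]
for w in np.arange(0,1.57,.2):
    s=np.array([.4767,-.306,w]);R.append(minimize(cost,s,method='Nelder-Mead',options=dict(initial_simplex=s+np.vstack([np.zeros(3),np.diag([.006,.006,.25])]))))
R.sort(key=lambda r:r.fun)
for r in R[:4]: print(r.x,r.fun)
st=vision.mark_of(b,'stand'); sa=vision.mark_of(a,'stand')
print('stand',atz(a,px(a,sa[0]['centre']),0),atz(b,px(b,st[0]['centre']),0))
# stand silhouette in top
r0=(360,200,52,52);h=H(a,r0);m=((h[...,1]>110)|((h[...,2]<90)&(h[...,1]<70)&False)).astype(np.uint8)
h2=H(b,(246,300,62,70));
def c2(v): 
    return np.abs(np.maximum(hullmask(a,box(v[:3],0,.05,.035,.035),r0),hullmask(a,box([*R[0].x],.055,.115,.01,.01),r0))-cv2.morphologyEx(m,cv2.MORPH_CLOSE,np.ones((7,7)))).sum()
s=np.array([.4767,-.306,.1]);q=minimize(c2,s,method='Nelder-Mead',options=dict(initial_simplex=s+np.vstack([np.zeros(3),np.diag([.006,.006,.2])])))
print('stand fit',q.x,q.fun)
o=get_obs();print(o['position'],o['t'],o['joint_pos'])
E
python3 f2.py
```

```text
106.15 334.0
[ 0.4763 -0.3103  0.4823] 177.3656862745098
[ 0.4765 -0.3101  1.9971] 177.67450980392155
[ 0.4765 -0.3102  0.4745] 178.0911764705882
[ 0.4766 -0.31    0.3978] 178.43529411764706
stand [ 0.4704 -0.3129  0.    ] [ 0.4742 -0.3179  0.    ]
stand fit [ 0.4767 -0.3119  0.0941] 101.2
[ 0.1888 -0.5958  0.2313] 2.05 [-78.8504  12.4268  92.4405  -0.0021  75.1327  -6.4292]
```

```bash
python3 -m handwheel '[{"grip":0.6,"x":40,"y":-20},{"grip":0.6,"x":90,"y":-46},{"grip":0.6,"x":144,"y":-74},{"grip":0.6,"x":198,"y":-102},{"grip":0.6,"x":250,"y":-128}]'; python3 -m handwheel '[{"grip":0.6,"x":45,"y":-23,"turn":-3},{"grip":0.6,"x":80,"y":-41,"turn":-6},{"grip":0.6,"x":105,"y":-54,"turn":-8},{"grip":0.6,"x":110,"y":-57,"turn":-8},{"grip":0.6,"x":110,"y":-57,"turn":-8}]'; python3 - <<'E'
from h import *
a=snap('top');b=snap('side')
c=lambda i,x,y,w,h:cv2.resize(i[y:y+h,x:x+w],(400,400),interpolation=cv2.INTER_CUBIC)
for p in(a,b): print(proj(p,get_obs()['position']))
cv2.imwrite('pics/c2.png',np.hstack([c(a['image'],340,180,90,90),c(b['image'],210,250,120,120)])[:,:,::-1])
o=get_obs();print(o['position'],o['ee_rot'],o['joint_pos'],o['t'],o['opening'])
E
```

```text
[535.0520481  340.81851785]
[ 44.92957901 456.63318726]
[ 0.18876825 -0.5958243   0.23132209] [[ 9.53310478e-01  3.01991939e-01 -2.22855969e-05]
 [ 3.01991939e-01 -9.53310479e-01 -1.66371047e-05]
 [-2.62693645e-05  9.13025563e-06 -1.00000000e+00]] [-7.88506176e+01  1.24259216e+01  9.24404397e+01 -1.48687125e-03
  7.51329504e+01 -6.42751911e+00] 2.15 0.08527542532309723validation failed for argument at $[0]...
validation failed for argument at $[0]...
```

View pics/c2.png

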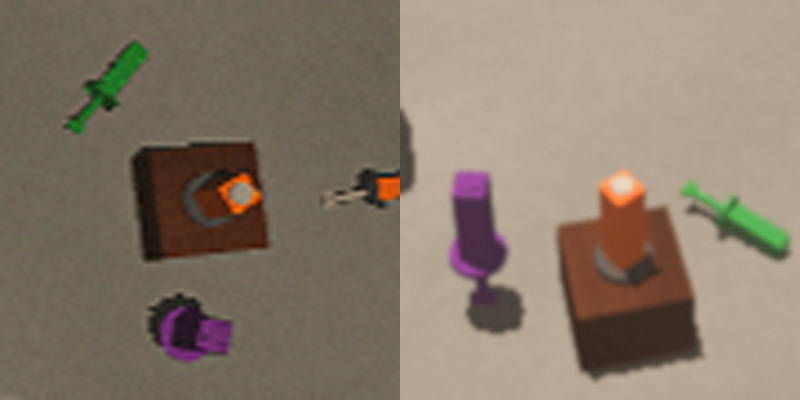

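The moves were refused because every row needs all its keys. In the picture the green and small orange look-alikes have toppled by themselves, and the orange driver stands in its stand.

```bash
python3 -m handwheel '[{"grip":0.6,"x":40,"y":-20,"z":0,"turn":0},{"grip":0.6,"x":90,"y":-46,"z":0,"turn":0},{"grip":0.6,"x":144,"y":-74,"z":0,"turn":0},{"grip":0.6,"x":198,"y":-102,"z":0,"turn":0},{"grip":0.6,"x":250,"y":-128,"z":0,"turn":0}]'; python3 -m handwheel '[{"grip":0.6,"x":45,"y":-23,"z":0,"turn":-3},{"grip":0.6,"x":80,"y":-41,"z":0,"turn":-6},{"grip":0.6,"x":105,"y":-54,"z":0,"turn":-8},{"grip":0.6,"x":110,"y":-57,"z":0,"turn":-8},{"grip":0.6,"x":110,"y":-57,"z":0,"turn":-8}]'; cat > st.py <<'E'
from h import *
import sys
np.set_printoptions(precision=4,suppress=True)
o=get_obs();R=np.array(o['ee_rot']);p=np.array(o['position'])
print('t',o['t'],'pos',p,'yawx',np.degrees(np.arctan2(R[1,0],R[0,0])).round(2),'yawy',np.degrees(np.arctan2(R[1,1],R[0,1])).round(2),'tilt',(R[:2,2]).round(4),'j6',round(o['joint_pos'][5],1),'F',np.array(o['wrist_force']).round(1),'M',np.array(o['moment']).round(2),'open',round(o['opening'],4),'ff',o['finger_force'])
if len(sys.argv)>3:
    print('shift mm',R.T@(np.array([float(v) for v in sys.argv[1:4]])-p)*1000)
E
python3 st.py .4765 -.311 .071
```

```text
t: 2.78
position: [0.3897, -0.3968, 0.2316]
ee_rot: [[0.953, 0.302, 0.001], [0.302, -0.953, -0.001], [0.0, 0.001, -1.0]]
wrist_force: [-0.7, -1.0, 0.3]
opening: 0.0509
finger_force: 0.0
t: 3.4
position: [0.4759, -0.3109, 0.2313]
ee_rot: [[0.902, 0.432, -0.0], [0.432, -0.902, -0.0], [-0.001, 0.0, -1.0]]
wrist_force: [0.2, -0.2, 0.5]
opening: 0.0512
finger_force: 0.0
t 3.4 pos [ 0.4759 -0.3109  0.2313] yawx 25.58 yawy -64.42 tilt [-0.0005 -0.0005] j6 24.2 F [ 0.2 -0.2  0.5] M [-0.01  0.04  0.04] open 0.0512 ff 0.0
shift mm [  0.6406   0.2805 160.3007]
```

```bash
python3 -m handwheel '[{"grip":0.6,"x":0,"y":0,"z":40,"turn":0},{"grip":0.6,"x":0,"y":0,"z":90,"turn":0},{"grip":0.6,"x":0,"y":0,"z":135,"turn":0},{"grip":0.6,"x":0,"y":0,"z":158,"turn":0},{"grip":0.6,"x":0,"y":0,"z":160,"turn":0}]'; python3 -m handwheel '[{"grip":0,"x":0,"y":0,"z":0,"turn":0},{"grip":0,"x":0,"y":0,"z":0,"turn":0},{"grip":0,"x":0,"y":0,"z":0,"turn":0},{"grip":0,"x":0,"y":0,"z":0,"turn":0},{"grip":0,"x":0,"y":0,"z":0,"turn":0}]'; python3 st.py
```

```text
t: 4.03
position: [0.4735, -0.3105, 0.0689]
ee_rot: [[0.903, 0.43, -0.004], [0.43, -0.903, 0.003], [-0.003, -0.005, -1.0]]
wrist_force: [-0.9, -0.6, 0.1]
opening: 0.0512
finger_force: 0.0
t: 4.65
position: [0.4773, -0.312, 0.0733]
ee_rot: [[0.902, 0.432, 0.002], [0.432, -0.902, -0.003], [0.001, 0.004, -1.0]]
wrist_force: [-0.7, -0.0, 5.4]
opening: 0.0197
finger_force: 59.0
t 4.65 pos [ 0.4773 -0.312   0.0733] yawx 25.59 yawy -64.41 tilt [ 0.0025 -0.0028] j6 24.2 F [-0.7 -0.   5.4] M [-0.09  0.14  0.01] open 0.0197 ff 59.026029109954834
```

```bash
python3 -m handwheel '[{"grip":0,"x":0,"y":0,"z":-20,"turn":0},{"grip":0,"x":0,"y":0,"z":-60,"turn":0},{"grip":0,"x":0,"y":0,"z":-110,"turn":5},{"grip":0,"x":0,"y":0,"z":-150,"turn":10},{"grip":0,"x":0,"y":0,"z":-170,"turn":10}]'; python3 - <<'E'
from h import *
b=snap('side')
q=proj(b,get_obs()['position']+np.array([0,0,-.066]));print(q,b['image'].shape)
x,y=int(q[0])-32,int(q[1])-38
cv2.imwrite('pics/c3.png',cv2.resize(b['image'][y:y+64,x:x+64],(576,576),interpolation=cv2.INTER_CUBIC)[:,:,::-1])
E
python3 st.py
```

```text
t: 5.28
position: [0.477, -0.3112, 0.2449]
ee_rot: [[0.963, 0.27, 0.004], [0.27, -0.963, -0.003], [0.003, 0.004, -1.0]]
wrist_force: [0.5, -1.3, -0.3]
opening: 0.0192
finger_force: 58.5
[276.21604397 280.95496393] (420, 560, 3)
t 5.325 pos [ 0.4777 -0.3118  0.2467] yawx 15.68 yawy -74.32 tilt [ 0.0056 -0.0045] j6 34.1 F [ 0.4 -0.7  1.3] M [-0.01 -0.03 -0.01] open 0.0193 ff 58.53604316711426
```

View pics/c3.png

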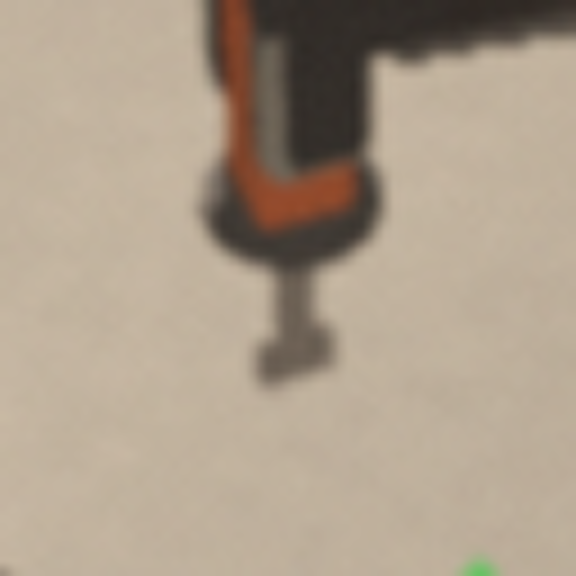

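The blade's wide side lies along tool x, parallel to the handle edge. I now carry it over the screw.

```bash
python3 -m handwheel '[{"grip":0,"x":15,"y":-19,"z":0,"turn":0},{"grip":0,"x":46,"y":-57,"z":0,"turn":0},{"grip":0,"x":82,"y":-101,"z":0,"turn":0},{"grip":0,"x":118,"y":-145,"z":0,"turn":0},{"grip":0,"x":154,"y":-189,"z":0,"turn":0}]';python3 -m handwheel '[{"grip":0,"x":36,"y":-44,"z":0,"turn":0},{"grip":0,"x":60,"y":-74,"z":0,"turn":1},{"grip":0,"x":72,"y":-88,"z":20,"turn":1},{"grip":0,"x":75,"y":-93,"z":45,"turn":1},{"grip":0,"x":75,"y":-93,"z":50,"turn":1}]'; python3 -m handwheel '[{"grip":0,"x":0,"y":0,"z":0,"turn":0},{"grip":0,"x":0,"y":0,"z":0,"turn":0}]' >/dev/null; python3 st.py .6217 .0212 .165; python3 - <<'E'
from h import *
a=snap('top');b=snap('side');P=np.array(get_obs()['position'])
S=np.array([.6217,.0212,.104])
out=[]
for p,w in((a,40),(b,40)):
    q=proj(p,S);x,y=int(q[0])-20,int(q[1])-20
    print('screw',q,((q-[x,y])*10+5).round(),'tip',((proj(p,P-[0,0,.0683])-[x,y])*10+5).round())
    out.append(cv2.resize(p['image'][y:y+40,x:x+40],(400,400),interpolation=cv2.INTER_CUBIC))
cv2.imwrite('pics/c4.png',np.hstack(out)[:,:,::-1])
E
```

```text
t: 5.95
position: [0.5729, -0.0853, 0.2391]
ee_rot: [[0.963, 0.27, -0.003], [0.27, -0.963, 0.001], [-0.003, -0.002, -1.0]]
wrist_force: [0.2, -0.4, -0.2]
opening: 0.0193
finger_force: 58.7
t: 6.58
position: [0.6176, 0.0222, 0.186]
ee_rot: [[0.968, 0.253, -0.009], [0.253, -0.968, 0.0], [-0.009, -0.002, -1.0]]
wrist_force: [0.2, -0.9, -0.8]
opening: 0.019
finger_force: 58.6
t 6.825 pos [0.6214 0.0215 0.1922] yawx 14.53 yawy -75.47 tilt [ 0.0015 -0.0003] j6 71.0 F [-0.2  0.1 -0.8] M [-0.01 -0.    0.03] open 0.0195 ff 58.64214062690735
shift mm [ 0.1477  0.3246 27.1658]
screw [271.79315764 172.31756177] [213. 208.] tip [211. 194.]
screw [317.0899116  205.41088597] [206. 209.] tip [209. 144.]
```

View pics/c4.png

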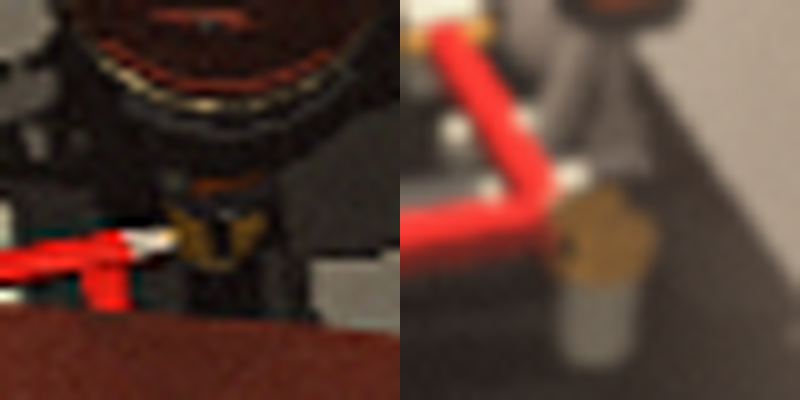

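```bash
cat > f3.py <<'E'
from fit import *
a=snap('top');b=snap('side')
f=[.5839,.0942,.1566]
for p,fn in((a,'top0'),(b,'side0')):
    im=cv2.imread(f'pics/{fn}.png');h=cv2.cvtColor(im,cv2.COLOR_BGR2HSV).astype(int)
    q=proj(p,[.6217,.0212,.104]);x,y=int(q[0])-11,int(q[1])-11;r=(x,y,24,24)
    hh=h[y:y+24,x:x+24]
    m=((hh[...,0]>14)&(hh[...,0]<32)&(hh[...,1]>110)&(hh[...,2]>60)).astype(np.uint8)
    m=cv2.morphologyEx(m,cv2.MORPH_CLOSE,np.ones((5,5)))
    print(fn);[print(''.join('.#'[v] for v in row)) for row in m]
    t=np.arange(0,6.3,.2)
    for H in(.008,.012,.016):
        def c(v):
            P=np.array([[.6217+v[0]+.013*np.cos(k),.0212+v[1]+.013*np.sin(k),z] for k in t for z in(.104-H,.104)])
            return np.abs(hullmask(p,P,r)-m).sum()
        s=np.zeros(2);R=minimize(c,s,method='Nelder-Mead',options=dict(initial_simplex=[[0,0],[.004,0],[0,.004]]));print(H,R.x*1000,R.fun,c([0,0]))
E
python3 f3.py
```

```text
top0
........................
........................
........................
........................
........................
........................
........................
........................
...........#####........
.........#######........
.......##########.......
.......##########.......
........#########.......
........##########......
........#########.......
.........########.......
.........#####..........
...........###..........
........................
........................
........................
........................
........................
........................
0.008 [-2.2047 -0.8137] 11.16078431372549 17.352941176470587
0.012 [-2.0739 -0.972 ] 10.741176470588236 16.098039215686274
0.016 [-1.6016 -0.9596] 11.239215686274509 15.349019607843136
side0
........................
........................
........................
........................
........................
........................
........................
........................
........................
..........####..........
......########..........
......##########........
......###########.......
.......##########.......
.......##########.......
.......##########.......
.......#########........
.......#########........
.......########.........
...........#............
........................
........................
........................
........................
0.008 [-0.3539 -6.2093] 21.152941176470584 28.72156862745098
0.012 [ 0.0607 -2.3213] 14.560784313725488 18.43921568627451
0.016 [0.7471 0.4556] 15.831372549019608 16.466666666666665
```

```bash
python3 -m handwheel '[{"grip":0,"x":-1,"y":1,"z":8,"turn":0},{"grip":0,"x":-1,"y":1,"z":15,"turn":0},{"grip":0,"x":-1,"y":1,"z":17,"turn":0},{"grip":0,"x":-1,"y":1,"z":17,"turn":0}]' >/dev/null; python3 st.py; python3 -m handwheel '[{"grip":0,"x":0,"y":0,"z":3,"turn":0},{"grip":0,"x":0,"y":0,"z":5,"turn":0},{"grip":0,"x":0,"y":0,"z":6,"turn":0},{"grip":0,"x":0,"y":0,"z":6,"turn":0}]' >/dev/null; python3 st.py .621 .0205 .165
```

```text
t 7.525 pos [0.6199 0.0212 0.1737] yawx 14.58 yawy -75.42 tilt [-0.0011  0.0001] j6 70.9 F [-0.2 -0.2 -1.3] M [-0.03 -0.03  0.01] open 0.0194 ff 58.63773465156555
t 8.025 pos [0.6202 0.0212 0.1682] yawx 14.58 yawy -75.42 tilt [-0.0002  0.    ] j6 70.9 F [-0.3 -0.3 -0.3] M [-0.   -0.07  0.02] open 0.0193 ff 58.63793134689331
shift mm [0.6469 0.8744 3.2021]
```

```bash
python3 -m handwheel '[{"grip":0,"x":0,"y":0,"z":1,"turn":0},{"grip":0,"x":0,"y":0,"z":2,"turn":0},{"grip":0,"x":0,"y":0,"z":3,"turn":0},{"grip":0,"x":0,"y":0,"z":3,"turn":0}]' >/dev/null; python3 st.py;python3 -m handwheel '[{"grip":0,"x":0,"y":0,"z":0,"turn":-4},{"grip":0,"x":0,"y":0,"z":0,"turn":-9},{"grip":0,"x":0,"y":0,"z":0,"turn":-15},{"grip":0,"x":0,"y":0,"z":0,"turn":-20},{"grip":0,"x":0,"y":0,"z":0,"turn":-20}]' >/dev/null; python3 st.py
```

```text
t 8.525 pos [0.6201 0.0212 0.1651] yawx 14.58 yawy -75.42 tilt [-0.0003  0.    ] j6 70.9 F [ 0.2  0.  -1. ] M [-0.05  0.01 -0.02] open 0.0196 ff 58.637298345565796
t 9.15 pos [0.6197 0.0219 0.1652] yawx 34.51 yawy -55.49 tilt [-0.0014  0.0014] j6 51.0 F [-0.9  1.6 -0.6] M [ 0.42  0.35 -0.01] open 0.0193 ff 58.70112061500549
```

```bash
python3 -m handwheel '[{"grip":0,"x":0,"y":0,"z":0,"turn":-6},{"grip":0,"x":0,"y":0,"z":0,"turn":-13},{"grip":0,"x":0,"y":0,"z":0,"turn":-20},{"grip":0,"x":0,"y":0,"z":0,"turn":-27},{"grip":0,"x":0,"y":0,"z":0,"turn":-31}]' >/dev/null; python3 st.py;python3 -m handwheel '[{"grip":0,"x":0,"y":0,"z":0,"turn":-6},{"grip":0,"x":0,"y":0,"z":0,"turn":-13},{"grip":0,"x":0,"y":0,"z":0,"turn":-20},{"grip":0,"x":0,"y":0,"z":0,"turn":-27},{"grip":0,"x":0,"y":0,"z":0,"turn":-31}]' >/dev/null;python3 -m handwheel '[{"grip":0,"x":0,"y":0,"z":0,"turn":0},{"grip":0,"x":0,"y":0,"z":0,"turn":0}]' >/dev/null; python3 st.py
```

```text
t 9.775 pos [0.62   0.0216 0.1653] yawx 65.62 yawy -24.38 tilt [-0.0007  0.0008] j6 19.9 F [-2.3  1.3 -0.3] M [ 0.35  0.21 -0.03] open 0.0195 ff 58.78168165683746
t 10.65 pos [0.6203 0.0214 0.1653] yawx 96.48 yawy 6.48 tilt [0.0002 0.0004] j6 -11.0 F [ 0.6  1.3 -0.8] M [ 0.35 -0.01 -0.01] open 0.0195 ff 58.695563077926636
```

```bash
python3 -m handwheel '[{"grip":0,"x":0,"y":0,"z":-5,"turn":0},{"grip":0,"x":0,"y":0,"z":-18,"turn":0},{"grip":0,"x":0,"y":0,"z":-45,"turn":0},{"grip":0,"x":0,"y":0,"z":-75,"turn":0},{"grip":0,"x":0,"y":0,"z":-82,"turn":0}]' >/dev/null; python3 st.py;python3 -m handwheel '[{"grip":0,"x":-22,"y":-12,"z":0,"turn":5},{"grip":0,"x":-65,"y":-37,"z":0,"turn":15},{"grip":0,"x":-113,"y":-64,"z":0,"turn":25},{"grip":0,"x":-163,"y":-93,"z":0,"turn":35},{"grip":0,"x":-213,"y":-121,"z":0,"turn":45}]' >/dev/null; python3 st.py .4777 -.3118 .2467
python3 - <<'E'
from h import *
a=snap('top');b=snap('side')
out=[]
for p in(a,b):
    q=proj(p,[.6217,.0212,.104]);x,y=int(q[0])-32,int(q[1])-22
    out.append(cv2.resize(p['image'][y:y+50,x:x+50],(400,400),interpolation=cv2.INTER_CUBIC))
cv2.imwrite('pics/c5.png',np.hstack(out)[:,:,::-1])
E
```

```text
t 11.275 pos [0.6223 0.0208 0.2516] yawx 96.56 yawy 6.56 tilt [ 0.0069 -0.0009] j6 -11.1 F [-0.2  0.3 -0.6] M [ 0.01 -0.03 -0.06] open 0.0193 ff 58.89165759086609
t 11.9 pos [ 0.5231 -0.2056  0.2468] yawx 51.26 yawy -38.74 tilt [-0.0008  0.0001] j6 10.1 F [ 1.6 -0.6  0. ] M [-0.04 -0.03  0.01] open 0.0195 ff 58.86451542377472
shift mm [-111.2162   31.0288    0.0921]
```

View pics/c5.png

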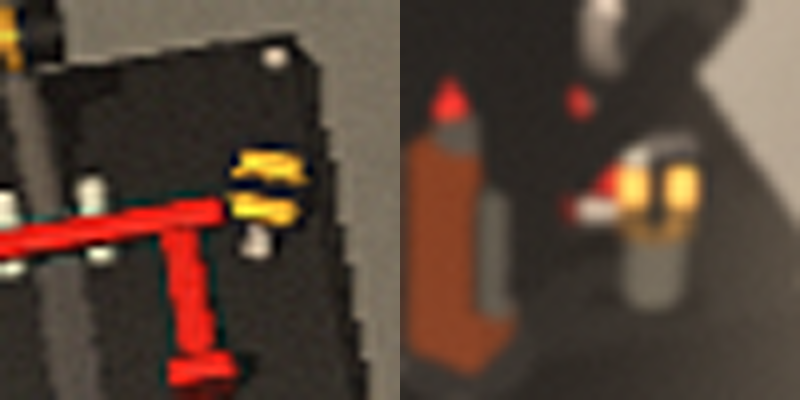

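The screw is undone: the slot lies across and the lug points to the front, clear of the catch. The driver goes back to its stand.

```bash
python3 -m handwheel '[{"grip":0,"x":-50,"y":14,"z":0,"turn":8},{"grip":0,"x":-88,"y":24,"z":0,"turn":16},{"grip":0,"x":-108,"y":30,"z":0,"turn":24},{"grip":0,"x":-111,"y":31,"z":0,"turn":26},{"grip":0,"x":-111,"y":31,"z":0,"turn":26}]' >/dev/null; python3 -m handwheel '[{"grip":0,"x":0,"y":0,"z":20,"turn":0},{"grip":0,"x":0,"y":0,"z":55,"turn":0},{"grip":0,"x":0,"y":0,"z":85,"turn":0},{"grip":0,"x":0,"y":0,"z":100,"turn":0},{"grip":0,"x":0,"y":0,"z":100,"turn":0}]' >/dev/null; python3 -m handwheel '[{"grip":0,"x":0,"y":0,"z":0,"turn":0},{"grip":0,"x":0,"y":0,"z":0,"turn":0}]' >/dev/null; python3 st.py .4775 -.3118 .0735
```

```text
t 13.5 pos [ 0.4808 -0.3113  0.149 ] yawx 25.59 yawy -64.41 tilt [ 0.0025 -0.0021] j6 24.5 F [-0.1  0.4 -0.7] M [ 0.03 -0.01 -0.02] open 0.0196 ff 58.864113092422485
shift mm [-3.2683 -1.1762 75.5062]
```

```bash
python3 -m handwheel '[{"grip":0,"x":-3,"y":-1,"z":5,"turn":0},{"grip":0,"x":-3,"y":-1,"z":25,"turn":0},{"grip":0,"x":-3,"y":-1,"z":50,"turn":0},{"grip":0,"x":-3,"y":-1,"z":68,"turn":0},{"grip":0,"x":-3,"y":-1,"z":73,"turn":0}]' >/dev/null; python3 st.py; python3 -m handwheel '[{"grip":0,"x":0,"y":0,"z":1,"turn":0},{"grip":0,"x":0,"y":0,"z":2,"turn":0},{"grip":0,"x":0,"y":0,"z":2,"turn":0}]' >/dev/null; python3 st.py .4775 -.3118 .0735
```

```text
t 14.125 pos [ 0.4749 -0.3095  0.0733] yawx 25.58 yawy -64.42 tilt [-0.0053  0.0042] j6 24.2 F [-9.4  6.2 20.7] M [1.09 1.38 0.04] open 0.0192 ff 61.423290967941284
t 14.5 pos [ 0.476  -0.3104  0.0733] yawx 25.59 yawy -64.41 tilt [-0.0023  0.0018] j6 24.2 F [-4.5  3.2  8. ] M [0.56 0.77 0.04] open 0.0197 ff 60.105502009391785
shift mm [ 0.7632  1.9565 -0.1714]
```

```bash
python3 -m handwheel '[{"grip":0,"x":0,"y":0,"z":-1,"turn":0},{"grip":0.6,"x":0,"y":0,"z":-1,"turn":0},{"grip":0.6,"x":0,"y":0,"z":-1,"turn":0},{"grip":0.6,"x":0,"y":0,"z":-1,"turn":0},{"grip":0.6,"x":0,"y":0,"z":-1,"turn":0}]' >/dev/null; python3 st.py; python3 -m handwheel '[{"grip":0.6,"x":0,"y":0,"z":-15,"turn":0},{"grip":0.6,"x":0,"y":0,"z":-50,"turn":0},{"grip":0.6,"x":0,"y":0,"z":-100,"turn":0},{"grip":0.6,"x":0,"y":0,"z":-140,"turn":0},{"grip":0.6,"x":0,"y":0,"z":-165,"turn":0}]' >/dev/null; python3 st.py; python3 - <<'E'
from fit import *
a=snap('top');b=snap('side')
def red(p):
    h=cv2.cvtColor(p['image'],cv2.COLOR_RGB2HSV).astype(int);m=((h[...,0]<5)|(h[...,0]>174))&(h[...,1]>190)&(h[...,2]>90);return m
f=[.5839,.0942,.1566]
F=lambda X,Y,Z:np.array([f[0]+np.cos(f[2])*X-np.sin(f[2])*Y,f[1]+np.sin(f[2])*X+np.cos(f[2])*Y,Z])
for q in('catch_tab','catch_hinge'):
    u=[vision.mark_of(p,q) for p in(a,b)]
    for p,d in zip((a,b),u):
        for k in d[:2]:
            z={'catch_tab':.116,'catch_hinge':.08}[q];W=atz(p,px(p,k['centre']),z);d2=W[:2]-f[:2];c,s=np.cos(f[2]),np.sin(f[2])
            print(q,px(p,k['centre']),round(k['score'],2),W,'fix',c*d2[0]+s*d2[1],-s*d2[0]+c*d2[1])
for X in(-.05,-.04,-.03,-.02): print(X,F(X,-.0454,.116),proj(a,F(X,-.0454,.130)),proj(b,F(X,-.0454,.116)))
out=[]
for p,(x,y,w,h) in((a,(228,150,64,64)),(b,(262,165,64,64))):
    out.append(cv2.resize(p['image'][y:y+h,x:x+w],(400,400),interpolation=cv2.INTER_CUBIC))
out2=[cv2.resize(a['image'][190:250,350:410],(200,200)),cv2.resize(b['image'][290:360,240:310],(200,200))]
cv2.imwrite('pics/c6.png',np.vstack([np.hstack(out),np.hstack(out2+[np.zeros((200,400,3),np.uint8)])])[:,:,::-1])
E
```

```text
t 15.125 pos [ 0.4766 -0.3109  0.0732] yawx 25.58 yawy -64.42 tilt [ 0. -0.] j6 24.2 F [ 1.3 -0.9 -0.8] M [-0.02 -0.05 -0.01] open 0.0514 ff 0.0
t 15.75 pos [ 0.4777 -0.3117  0.2427] yawx 25.58 yawy -64.42 tilt [ 0.0043 -0.0036] j6 24.2 F [-0.1  0.6 -0.2] M [ 0.01  0.01 -0.  ] open 0.0512 ff 0.0
catch_tab [287.784 199.29 ] 0.55 [0.5472 0.0424 0.116 ] fix -0.04430874292561286 -0.045432297338528556
catch_hinge [229.88  202.902] 0.59 [0.5391 0.1407 0.08  ] fix -0.037044495805758026 0.05287934892002159
-0.05 [0.5416 0.0416 0.116 ] [264.5173 199.5508] [285.7041 199.6336]
-0.04 [0.5515 0.0431 0.116 ] [263.9247 195.9442] [289.3494 199.0188]
-0.03 [0.5613 0.0447 0.116 ] [263.3333 192.3454] [292.9805 198.4065]
-0.02 [0.5712 0.0462 0.116 ] [262.7431 188.7541] [296.5976 197.7965]
```

View pics/c6.png

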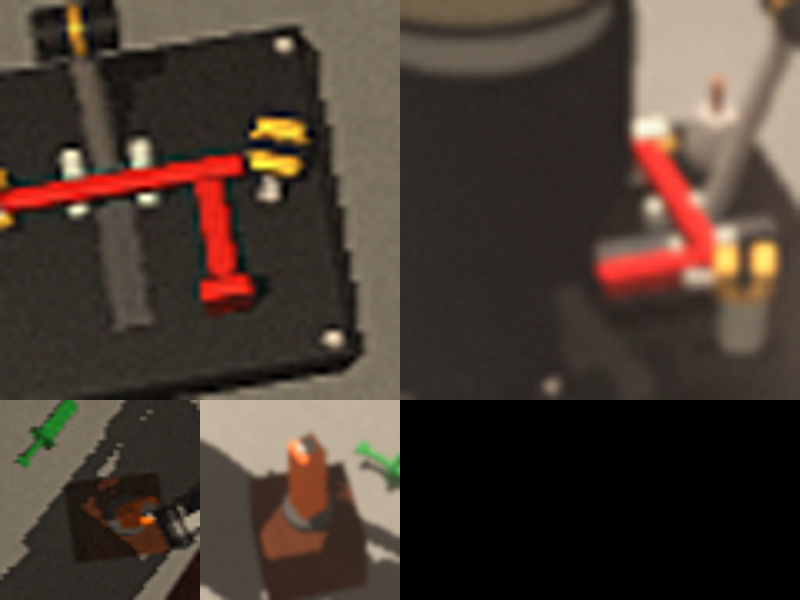

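```bash
python3 -m handwheel '[{"grip":0.45,"x":15,"y":-20,"z":0,"turn":-5},{"grip":0.45,"x":45,"y":-59,"z":0,"turn":-15},{"grip":0.45,"x":80,"y":-106,"z":0,"turn":-25},{"grip":0.45,"x":116,"y":-153,"z":0,"turn":-35},{"grip":0.45,"x":152,"y":-201,"z":0,"turn":-45}]' >/dev/null; python3 st.py .5505 .043 .2427
```

```text
t 16.675 pos [ 0.526  -0.062   0.2362] yawx 70.88 yawy -19.12 tilt [-0.0032  0.0008] j6 4.8 F [ 0.1  0.5 -0.4] M [ 0.02 -0.04  0.07] open 0.0382 ff 0.0
shift mm [107.2384 -11.2375  -6.4822]
```

```bash
python3 -m handwheel '[{"grip":0.45,"x":45,"y":-5,"z":0,"turn":-9},{"grip":0.45,"x":83,"y":-9,"z":0,"turn":-19},{"grip":0.45,"x":103,"y":-11,"z":10,"turn":-27},{"grip":0.45,"x":106,"y":-11,"z":40,"turn":-28},{"grip":0.45,"x":106,"y":-11,"z":60,"turn":-28}]' >/dev/null;  python3 -m handwheel '[{"grip":0.45,"x":0,"y":0,"z":0,"turn":0},{"grip":0.45,"x":0,"y":0,"z":0,"turn":0}]' >/dev/null;python3 st.py .5505 .043 .100
```

```text
t 17.55 pos [0.5517 0.0396 0.1781] yawx 98.57 yawy 8.57 tilt [-0.0007  0.0001] j6 -11.7 F [0.6 0.5 0.7] M [-0.    0.03 -0.01] open 0.0387 ff 0.0
shift mm [ 3.5579 -0.6264 78.0814]
```

```bash
python3 -m handwheel '[{"grip":0.45,"x":3,"y":-1,"z":15,"turn":0},{"grip":0.45,"x":3,"y":-1,"z":40,"turn":0},{"grip":0.45,"x":3,"y":-1,"z":65,"turn":0},{"grip":0.45,"x":3,"y":-1,"z":76,"turn":0},{"grip":0.45,"x":3,"y":-1,"z":77,"turn":0}]' >/dev/null; python3 st.py; python3 -m handwheel '[{"grip":0.45,"x":0,"y":0,"z":0,"turn":0},{"grip":0,"x":0,"y":0,"z":0,"turn":0},{"grip":0,"x":0,"y":0,"z":0,"turn":0},{"grip":0,"x":0,"y":0,"z":0,"turn":0},{"grip":0,"x":0,"y":0,"z":0,"turn":0}]' >/dev/null; python3 st.py
```

```text
t 18.175 pos [0.5498 0.0425 0.1006] yawx 98.57 yawy 8.57 tilt [-0.0015  0.0001] j6 -11.4 F [0.8 0.1 0.8] M [-0.02 -0.03  0.01] open 0.0383 ff 0.0
t 18.8 pos [0.5532 0.0429 0.1029] yawx 98.6 yawy 8.6 tilt [0.0068 0.0006] j6 -11.5 F [ 4.9  2.4 -1.2] M [ 0.11 -0.43  0.13] open 0.0089 ff 62.133153676986694
```

```bash
python3 -m handwheel '[{"grip":0,"x":8.5,"y":1,"z":-16,"turn":0},{"grip":0,"x":22.3,"y":2,"z":-33,"turn":0},{"grip":0,"x":41,"y":2,"z":-47.5,"turn":0},{"grip":0,"x":62,"y":2,"z":-57.7,"turn":0},{"grip":0,"x":83.4,"y":2,"z":-62.5,"turn":0}]' >/dev/null; python3 st.py; python3 -m handwheel '[{"grip":0,"x":21.8,"y":0,"z":0,"turn":0},{"grip":0,"x":43.2,"y":0,"z":4,"turn":0},{"grip":0,"x":63.2,"y":0,"z":12.4,"turn":0},{"grip":0,"x":79,"y":0,"z":23,"turn":0},{"grip":0,"x":84,"y":0,"z":27.3,"turn":0}]' >/dev/null; python3 st.py
```

```text
t 19.425 pos [0.5407 0.1233 0.1659] yawx 98.64 yawy 8.65 tilt [ 0.0024 -0.0061] j6 -2.7 F [ 1.  -5.2 -0.4] M [-1.43 -0.17  0.06] open 0.0089 ff 58.64473879337311
t 20.05 pos [0.5273 0.2097 0.1391] yawx 98.68 yawy 8.68 tilt [0.0005 0.    ] j6 5.9 F [-5.5  0.7 11.3] M [-0.68  0.58 -0.02] open 0.0089 ff 69.65726494789124
```

```bash
python3 -m handwheel '[{"grip":0.45,"x":0,"y":0,"z":0,"turn":0},{"grip":0.45,"x":0,"y":0,"z":0,"turn":0},{"grip":0.45,"x":0,"y":0,"z":0,"turn":0},{"grip":0.45,"x":0,"y":0,"z":0,"turn":0},{"grip":0.45,"x":0,"y":0,"z":0,"turn":0}]' >/dev/null; python3 st.py; python3 -m handwheel '[{"grip":0.45,"x":0,"y":0,"z":-15,"turn":0},{"grip":0.45,"x":0,"y":0,"z":-45,"turn":0},{"grip":0.45,"x":0,"y":0,"z":-80,"turn":0},{"grip":0.45,"x":0,"y":0,"z":-110,"turn":0},{"grip":0.6,"x":0,"y":0,"z":-120,"turn":0}]' >/dev/null; python3 st.py; python3 - <<'E'
from fit import *
a=snap('top');b=snap('side')
o=[cv2.resize(p['image'][y:y+80,x:x+80],(400,400),interpolation=cv2.INTER_CUBIC) for p,x,y in((a,205,135),(b,255,135))]
cv2.imwrite('pics/c7.png',np.hstack(o)[:,:,::-1])
f=[.5839,.0942,.1566];g=[.6579,.1059,.172]
print(proj(a,g),proj(b,g),[[px(p,d['centre']) for d in vision.mark_of(p,'lever_grip')[:2]] for p in(a,b)])
E
```

```text
t 20.675 pos [0.5275 0.2083 0.1366] yawx 98.56 yawy 8.56 tilt [0.0001 0.0003] j6 5.9 F [-0.5  1.   0.3] M [0.12 0.06 0.04] open 0.0383 ff 0.5362036591395736
t 21.3 pos [0.529  0.2084 0.2602] yawx 98.57 yawy 8.57 tilt [0.0058 0.0011] j6 5.9 F [0.5 0.6 0.4] M [ 0.01 -0.01 -0.  ] open 0.0512 ff 0.0
[239.6325 153.9296] [325.2218 165.956 ] [[array([237.216, 151.116])], [array([323.288, 167.412])]]
```

View pics/c7.png

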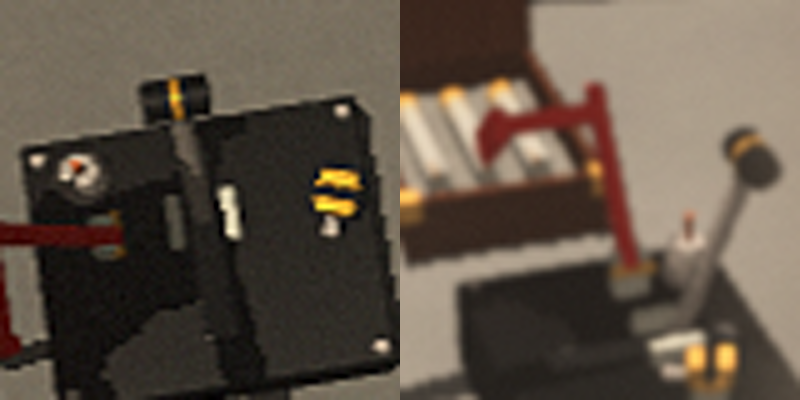

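```bash
python3 -m handwheel '[{"grip":0.7,"x":-15,"y":14,"z":0,"turn":8},{"grip":0.7,"x":-45,"y":42,"z":0,"turn":18},{"grip":0.7,"x":-80,"y":75,"z":0,"turn":28},{"grip":0.7,"x":-108,"y":100,"z":0,"turn":38},{"grip":0.7,"x":-120,"y":112,"z":0,"turn":48}]' >/dev/null; python3 -m handwheel '[{"grip":0.7,"x":0,"y":0,"z":0,"turn":10},{"grip":0.7,"x":0,"y":0,"z":0,"turn":20},{"grip":0.7,"x":0,"y":0,"z":0,"turn":30},{"grip":0.7,"x":0,"y":0,"z":0,"turn":39},{"grip":0.7,"x":0,"y":0,"z":0,"turn":42}]' >/dev/null; python3 -m handwheel '[{"grip":0.7,"x":0,"y":0,"z":0,"turn":0}]' >/dev/null; python3 st.py .6579 .1059 .153
```

```text
t 22.875 pos [0.6549 0.1062 0.2541] yawx 8.62 yawy -81.38 tilt [-0.0039 -0.0003] j6 84.5 F [-0.   0.3 -0.2] M [ 0.02 -0.02  0.03] open 0.0598 ff 0.0
shift mm [  3.2772   0.7931 101.0585]
```

```bash
python3 -m handwheel '[{"grip":0.7,"x":2,"y":1,"z":20,"turn":0},{"grip":0.7,"x":2,"y":1,"z":50,"turn":0},{"grip":0.7,"x":2,"y":1,"z":80,"turn":0},{"grip":0.7,"x":2,"y":1,"z":98,"turn":0},{"grip":0.7,"x":2,"y":1,"z":101,"turn":0}]' >/dev/null; python3 st.py; python3 -m handwheel '[{"grip":0.7,"x":0,"y":0,"z":0,"turn":0},{"grip":0,"x":0,"y":0,"z":0,"turn":0},{"grip":0,"x":0,"y":0,"z":0,"turn":0},{"grip":0,"x":0,"y":0,"z":0,"turn":0},{"grip":0,"x":0,"y":0,"z":0,"turn":0}]' >/dev/null; python3 st.py .6579 .1059 .153
```

```text
t 23.5 pos [0.6565 0.1055 0.1525] yawx 8.59 yawy -81.41 tilt [-0.0047 -0.0003] j6 84.5 F [-0.8 -0.7  0.1] M [0.01 0.01 0.01] open 0.0602 ff 0.0
t 24.125 pos [0.6592 0.1076 0.1579] yawx 8.6 yawy -81.4 tilt [0.0032 0.0033] j6 84.5 F [-0.3  4.7  3.7] M [0.78 0.22 0.05] open 0.0348 ff 61.46264433860779
shift mm [-1.5351  1.5408  4.9389]
```

```bash
python3 -m handwheel '[{"grip":0,"x":-10,"y":-1,"z":-3,"turn":0},{"grip":0,"x":-22.6,"y":-1,"z":-6,"turn":0},{"grip":0,"x":-36,"y":-1,"z":-8,"turn":0},{"grip":0,"x":-48,"y":-1,"z":-8,"turn":0},{"grip":0,"x":-60,"y":-1,"z":-7,"turn":0}]' >/dev/null; python3 st.py;  python3 -m handwheel '[{"grip":0,"x":-10,"y":0,"z":1,"turn":0},{"grip":0,"x":-20,"y":0,"z":3,"turn":0},{"grip":0,"x":-29,"y":0,"z":5.5,"turn":0},{"grip":0,"x":-37,"y":0,"z":8.5,"turn":0},{"grip":0,"x":-38.5,"y":0,"z":9,"turn":0}]' >/dev/null;  python3 -m handwheel '[{"grip":0,"x":0,"y":0,"z":0,"turn":0},{"grip":0,"x":0,"y":0,"z":0,"turn":0},{"grip":0,"x":0,"y":0,"z":0,"turn":0},{"grip":0,"x":0,"y":0,"z":0,"turn":0}]' >/dev/null;python3 st.py;python3 - <<'E'
from fit import *
a=snap('top');b=snap('side')
P=np.array(get_obs()['position'])+[0,0,.0187];f=np.array([.5839,.0942]);d=P[:2]-f
x=np.cos(.1566)*d[0]+np.sin(.1566)*d[1];print('lever',.353+np.arctan2(.03-x,P[2]-.05),np.hypot(.03-x,P[2]-.05))
o=[cv2.resize(p['image'][y:y+h,x:x+h],(400,400),interpolation=cv2.INTER_CUBIC) for p,x,y,h in((b,255,135,100),(b,230,270,100))]
cv2.imwrite('pics/c8.png',np.hstack(o)[:,:,::-1])
E
```

```text
t 24.75 pos [0.6049 0.0992 0.1663] yawx 8.56 yawy -81.44 tilt [0.0178 0.0035] j6 84.1 F [ 8.7  4.7 -0.7] M [ 0.78 -1.92  0.13] open 0.0354 ff 59.68796253204346
t 25.875 pos [0.5688 0.0935 0.1596] yawx 8.5 yawy -81.49 tilt [0.0211 0.0038] j6 83.7 F [7.  5.1 5.6] M [ 0.83 -1.65 -0.12] open 0.0351 ff 59.187853932380676
lever 0.6905724771486923 0.13597667276139086
```

View pics/c8.png

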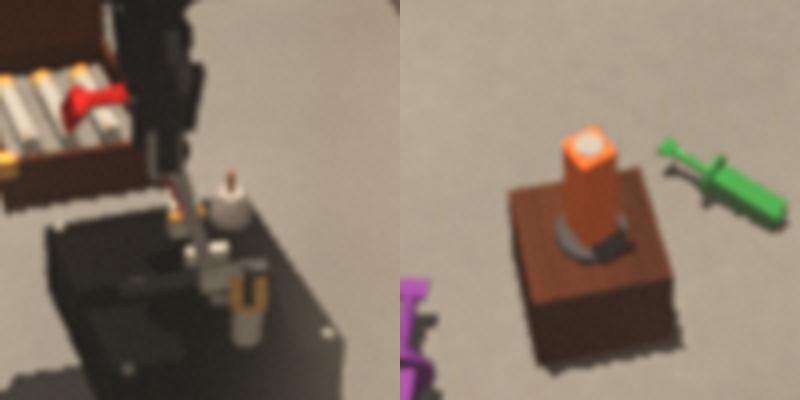

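The lever is over and the catch stays open. The driver is upright in its stand. I add a little pull for margin before handing in.

```bash
python3 -m handwheel '[{"grip":0,"x":-4,"y":0,"z":1,"turn":0},{"grip":0,"x":-8,"y":0,"z":3,"turn":0},{"grip":0,"x":-8,"y":0,"z":3,"turn":0},{"grip":0,"x":-8,"y":0,"z":3,"turn":0},{"grip":0,"x":-8,"y":0,"z":3,"turn":0}]' >/dev/null;python3 st.py;python3 - <<'E'
from h import *
P=np.array(get_obs()['position'])+[0,0,.0187];d=P[:2]-np.array([.5839,.0942])
x=np.cos(.1566)*d[0]+np.sin(.1566)*d[1];print('lever',.353+np.arctan2(.03-x,P[2]-.05))
print(ticket.close_job())
E
```

```text
t 26.6 pos [0.5612 0.0924 0.1569] yawx 8.49 yawy -81.51 tilt [0.0216 0.004 ] j6 83.6 F [7.4 4.4 6.1] M [ 0.94 -1.64 -0.19] open 0.0349 ff 59.298977851867676
lever 0.7506038029900932
the job is handed in; nothing more can be done
None
```

The job is handed in, though `close_job()` returned no verdict: the screw is undone, the driver is back upright in its stand, the catch is flipped open, and the gripper is holding the lever at about 0.75 rad by my estimate (needs over 0.62).

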